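# Start the tool steriliser

### The arm

A 6-joint arm with a two-finger parallel gripper is mounted at the origin on a cart in front of the work surface, level with it; the furniture and walls round the work are solid. World frame = base frame: x ahead of the robot, y to its left, z up, the work surface at z = 0. Lengths are in m, angles in rad, forces in N, time in s.
With the tool pointing down it reaches from about 0.3 to 0.775 m from the base axis. Payload 14.6 kg.
Tool frame: the origin (TCP) lies on the mounting face of the last link; the fingertips stand 199 mm ahead of it and the grasp point (between the pads) lies 180 mm ahead of it; z points along the fingers, y is the line along which they close (so a half turn about z gives the same grasp; the last joint's range is limited). The gripper opens to 94 mm and grips with 3 to 60 N. Pads are 16 mm wide; open, the fingers measure 119 mm over their backs; the gripper's body (75 mm by 177 mm) begins 78 mm behind the grasp point.
Start: joints at [-1.36, 0.3, 1.521, -0, 1.321, -0.067], TCP at [0.151, -0.529, 0.405] pointing down, gripper open.
Joint ranges: [-3.03, 3.03], [-0.79, 2.21], [0.23, 2.52], [-1.04, 4.18], [0, 3.07], [-2.55, 2.55]. Speed limits (rad/s): [2.22, 2.22, 2.57, 3.14, 3.14, 3.14].

### API

Orientations are given as [roll, pitch, yaw] about the fixed x, y, z axes, in that order (R = Rz(yaw) Ry(pitch) Rx(roll)).
In Python, from station import get_obs, camera, hand_in gives the robot as it stands.
- The arm moves only by the tool apply_moves, never from a script. Its argument "increments" is a list of rows, each an object of numbers: "tx", "ty", "tz": the shift along the tool's x, y, z as a fraction of full scale; "ax", "ay", "az": the turn, a rotation vector about the tool's x, y, z as a fraction of full scale. In form: [{"tx": .., "ty": .., "tz": .., "ax": .., "ay": .., "az": ..}, ...]. A call has 1 to 12 rows; each row shifts and turns the commanded pose from where the row before left it, along the tool's axes as they then stand; what a row does not reach is not made up. Full scale, the value 1, is 30 mm for a shift and 5 degrees for a turn. A row lasts 1/8 s, in which the tool goes at most 62.5 mm and 10.7 degrees, less where a joint would pass 70% of its speed; a pose out of reach is approached as far as the arm can. A call with a number of a shift or a turn outside -1 to 1 is refused whole. A call with a gripper value outside its range is refused whole. "jaw" is the closure, from 0 (fully open) to 1 (shut), set as the call begins (left out, the last holds). The fingers move at their own pace and stop on an object; "force" is the grip in N (left out, the last holds). Time passes only in rows, so rows that do not move let the fingers close. It gives the time, the measured TCP pose, the force, the opening and the grip force at its end, in the units of the state.
- get_obs(): the state, without advancing time (a new reading comes with each control period).
- camera(name): name is "side" or "top" or "wrist"; returns a dict with "pixels" (480x640x3 uint8, red, green, blue), "camera_matrix" (3x3 intrinsics, pixels), "R" (3x3) and "t" (3): a world point X has camera coordinates R X + t; the wrist camera has in their place "T_tool_cam" (4x4, takes a point from camera to tool coordinates, whose origin is the TCP and whose axes are the flange's). Camera axes: x right, y down, z forward; pixel columns grow to the right and rows downward; lengths in m; the calibration is good to about 2 mm. A picture is of the moment at which its call begins: read the wrist's pose just before it. There is no depth.
- hand_in(): hands the job in; it is judged then, once.
The state is a dict: "time_s": time; "qpos": joint angles; "joint_vel": joint speeds; "tau": joint torques, N m; "ee_pos": TCP position; "eef_rot": TCP orientation; "force": force on the tool from outside, world axes, zero at the start; "moment": the same for the moment, N m; "grip_width": finger opening in m; "grip_force": force on a finger pad.
Only numpy, scipy, OpenCV 4.12 (cv2) and the standard library are available. Lean on these libraries where they do the work, as an engineer would, in place of code of your own. Each camera call takes 0.05 s, during which the arm holds its last target. There are 200 camera calls.

### The job

Start the lamp steriliser for the fish tools lying in it: first push its lid down until the catch clicks and holds it shut, then push down the raised rear end of the rocker switch so that it tips over and stays over, and then press the long bar key at the front of the panel fully in. Only push with the fingers: lift nothing, take no tool out, do not switch on while the lid is unlatched, and leave the two round keys and the other things on the table alone.

Things in the scene. Friction and masses are not known exactly. Their poses are not given: they have to be found in the camera images.
- steriliser: Steel case fixed to the table, 200 mm deep (x), 360 mm wide (y). Origin: centre of its underside; case -x is its front (faces the robot at zero turn), +y its left, z up. Chamber with lid at its left (case y -80 to +180 mm); black key panel at its right (y -180 to -80 mm), surface 100 mm above the table; on it from front to rear: bar key, two round keys side by side, rocker.
- lid (a joint): Lid, steel frame 185 x 262 mm with clear window, hinged at its rear along case (90, any, 98) mm; rad, 0 = fully down, grows as the front rises; starts at 0.3 to 0.65, stays where left. Latched it rests near 0.006; shut but unlatched, the sprung seal lifts it to about 0.03. Pushed at the front bar it needs 1 to 2 N, in the last 10 mm up to about 8 N to click.
- lid_front (a point): Middle of the flat top of the lid's front bar (44 mm deep, 262 mm wide), where to push; 174 mm in front of the hinge axis and 8 mm above it with the lid shut (then 106 mm above the table, at case (-84, 50, 106) mm). It moves with the lid on an arc about the hinge.
- catch (a joint): Sprung catch with a black release button (40 x 14 mm) in the case's front face under the middle of the lid; m, 0 = sprung out, 0.009 = in. The closing lid drives it in about 6 mm, then it springs back to 0 over the lid's striker: latched. Pushing the button would unlatch the lid.
- rocker (a joint): Rocker switch, 52 mm long (case x) and 30 mm wide, pivot across case y at case (50, -128, 103.5) mm; rad, 0 = off, rear half raised; 0.36 = on, rear half level, front half raised. It snaps over past half way (about 0.18) and stays.
- rocker_rear_end (a point): Top surface of the rocker's rear half, 4 mm from its rear end, where to push down; off it is about 117 mm above the table, on about 109 mm: 8 mm down. Needs about 6 N.
- bar_key (a joint): Long bar key, 60 mm (case y) by 22 mm (case x), nearest the front of the panel; m, 0 = out, 0.005 = fully in, springs back, 1.5 to 4 N.
- bar_key_top (a point): Middle of the bar key's top, 108 mm above the table when out.
- round_key_left (a joint): Left round key, 20 mm across, 58 mm behind the bar key; m, 0 = out, 0.004 = in; to be left alone.
- round_key_right (a joint): Right round key, same, 48 mm right of the left one; to be left alone.
- fish_scaler: Fish scaler with wooden handle, 176 x 26 x 23 mm, on the chamber's rack 32 mm above the table; origin at its underside.
- thermometer: Probe thermometer, 188 x 22 x 15 mm, on the rack; origin at its underside.
- bone_tweezers: Steel tweezers, 116 x 15 x 9 mm, on the rack; origin at the underside.
- whetstone: Whetstone, 75 x 215 x 38 mm, right of the steriliser; origin at its underside. Bystander.
- steel_cup: Steel cup, 81 mm across, 99 mm high; origin at its underside. Bystander.
- soy_bottle: Dark bottle, 60 mm across, 200 mm high; origin at its underside. Bystander.
- small_bowl: Small white bowl, 101 mm across, 45 mm high; origin at its underside. Bystander.
- tape_roll: Roll of tape, 91 mm across, 25 mm high, lying flat; origin at its underside. Bystander.
- marker_counter: Marker pen, 135 mm long, 16 mm thick, in front of the steriliser; origin at its underside. Bystander.
- spice_b: Spice jar, 44 mm across, 106 mm high, right of the key panel; origin at its underside. Bystander.

How it is judged:
By the outcome, as a careful person would: the job done as asked, in the order asked, and still so for the second after the job is handed in, with the robot touching nothing.
It also fails if it takes over 48 s, if anything falls off the work surface, if the arm or the gripper's body presses on something with over 40 N, if the wrist force passes 120 N, or if a joint passes its speed limit or range.

## Working session

There is one attempt and no reset: what is moved stays moved. The work goes in short steps, Python scripts to look and compute and a tool call to move; the robot and the scene stay as the last step left them, time stands still between calls to the robot, and variables do not carry over. Pictures are saved under pics/ and viewed, at most 10 in all, crops included, and the job is handed in when it is done.

Besides the shell and the picture viewer there is one more tool, called after "Request:" as name([rows], argument=value, ...), one row to a line, values as JSON. apply_moves: Moves the arm, as the interface text tells. Its arguments: {"type":"object","properties":{"increments":{"type":"array"},"jaw":{"type":"number"},"force":{"type":"number"}},"required":["increments"]}

```bash
mkdir -p pics; ls
python3 - <<'E'
from station import get_obs,camera
import cv2,numpy as np,pickle
o=get_obs();print(o)
for n in("top","side"):
    c=camera(n);pickle.dump(c,open(n+".pkl","wb"));cv2.imwrite(f"pics/{n}0.png",c["pixels"][:,:,::-1])
    print(n,c["camera_matrix"],c["R"],c["t"])
E
```

```text
pics
{'time_s': 0.0, 'qpos': array([-1.35957233e+00,  3.00488463e-01,  1.52157977e+00, -6.94952552e-06,
        1.32067053e+00, -6.66209138e-02]), 'joint_vel': array([ 1.31747200e-03,  6.76858896e-04, -8.34626296e-04,  2.38228736e-04,
       -1.50497327e-04, -1.81882702e-05]), 'tau': array([-2.37824388e-04, -5.31808591e+01, -3.52733552e+01,  7.07170973e-02,
        2.43041979e-02, -1.18506209e-04]), 'ee_pos': array([ 0.15083606, -0.52888428,  0.40407722]), 'eef_rot': array([-3.14044864e+00, -6.95820660e-05,  2.77846597e-01]), 'force': array([ 0.2840339 , -0.34374502, -0.39078958]), 'moment': array([-0.03011207,  0.02988054, -0.0063211 ]), 'grip_force': 0.0, 'grip_width': 0.09412532343315612}
top [[474.72288879   0.         318.06690607]
 [  0.         474.72288879 236.54627705]
 [  0.           0.           1.        ]] [[-0.14739693 -0.98906352 -0.00524393]
 [-0.88110385  0.13371314 -0.45362628]
 [ 0.44936639 -0.06224267 -0.89117658]] [0.05795619 0.50390809 1.62299038]
side [[490.50306182   0.         315.9601037 ]
 [  0.         490.50306182 238.59849076]
 [  0.           0.           1.        ]] [[-0.90610447 -0.42259504  0.01970081]
 [-0.20260774  0.39259776 -0.89711599]
 [ 0.37138228 -0.81687235 -0.44135561]] [0.45459724 0.19665662 1.29925806]
```

View pics/top0.png

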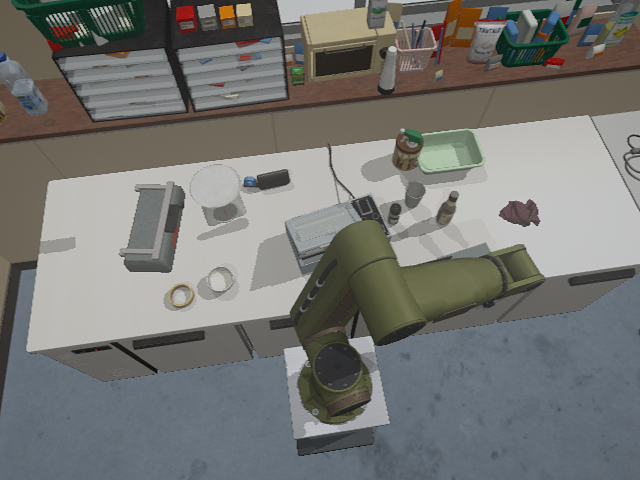

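View pics/side0.png

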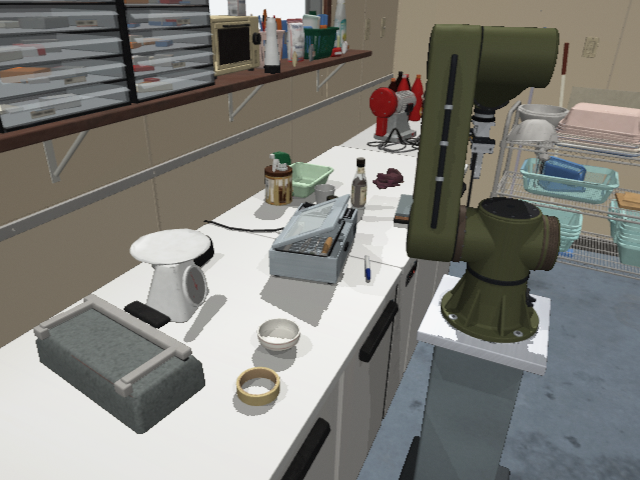

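The top view shows the steriliser at about (335,232), with its panel near (368,210) and partly hidden by the arm. The side view shows the lid open at about (315,235) and the marker at (367,268). I'll enlarge both and get rough positions.

```bash
cat > h.py <<'E'
import numpy as np,pickle
def ray(c,px,z):
    R=np.array(c["R"]);t=np.array(c["t"]);K=np.array(c["camera_matrix"])
    d=R.T@np.linalg.inv(K)@np.array([px[0],px[1],1.]);o=-R.T@t
    return o+d*(z-o[2])/d[2]
E
python3 - <<'E'
from h import *
import cv2
t=pickle.load(open("top.pkl","rb"));s=pickle.load(open("side.pkl","rb"))
a=cv2.resize(t["pixels"][180:280,275:405,::-1],None,fx=4,fy=4,interpolation=2)[:,:]
b=cv2.resize(s["pixels"][185:285,260:370,::-1],None,fx=4,fy=4,interpolation=2)
m=np.zeros((400,400,3),np.uint8)
m=np.vstack([a[:300],np.zeros((0,520,3),np.uint8)])
b2=cv2.resize(b,(400,364))
out=np.zeros((400,800,3),np.uint8)
out[:307,:400]=cv2.resize(a,(400,307));out[:364,400:]=b2
cv2.imwrite("pics/c1.png",out)
for p in [(286,222),(358,195),(375,195),(392,225)]: print(p,ray(t,p,.1))
E
```

```text
(286, 222) [0.5968245  0.09180691 0.1       ]
(358, 195) [ 0.67379195 -0.19960805  0.1       ]
(375, 195) [ 0.66382456 -0.26502151  0.1       ]
(392, 225) [ 0.52401365 -0.30158509  0.1       ]
```

View pics/c1.png

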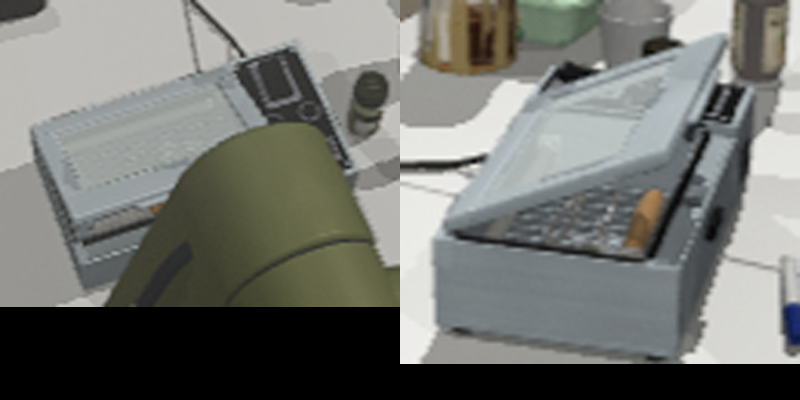

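Request:
apply_moves([
  {"tx":0.5,"ty":-0.4,"tz":-0.6},
  {"tx":0.9,"ty":-0.75,"tz":-0.5},
  {"tx":0.9,"ty":-0.75,"tz":-0.4},
  {"tx":0.9,"ty":-0.75,"tz":-0.4},
  {"tx":0.9,"ty":-0.75,"tz":-0.4},
  {"tx":0.9,"ty":-0.75,"tz":-0.3},
  {"tx":0.9,"ty":-0.75,"tz":-0.2},
  {"tx":0.9,"ty":-0.75},
  {"tx":0.9,"ty":-0.75},
  {"tx":0.9,"ty":-0.75},
  {"tx":0.9,"ty":-0.75},
  {},
], jaw=1)

```text
schema error: expected keys tx, ty, tz, ax, ay, az
```

```bash
cat >> h.py <<'E'
from scipy.spatial.transform import Rotation as Ro
def wcam(o,c):
    T=np.eye(4);T[:3,:3]=Ro.from_euler('xyz',o["eef_rot"]).as_matrix();T[:3,3]=o["ee_pos"]
    M=np.linalg.inv(T@np.array(c["T_tool_cam"]));c["R"]=M[:3,:3];c["t"]=M[:3,3];return c
def snap(n,f):
    from station import get_obs,camera
    import cv2
    o=get_obs();c=camera(n)
    if n=="wrist":c=wcam(o,c)
    pickle.dump(c,open(f+".pkl","wb"));cv2.imwrite(f"pics/{f}.png",c["pixels"][:,:,::-1]);return o,c
def proj(c,X):
    p=np.array(c["camera_matrix"])@(np.array(c["R"])@np.array(X)+c["t"]);return p[:2]/p[2]
E
python3 - <<'E'
from h import *
o,c=snap("wrist","w1");print(o["time_s"],o["ee_pos"],o["eef_rot"],o["qpos"],c["T_tool_cam"])
snap("top","t1")
E
```

```text
0.1 [ 0.15080788 -0.52888651  0.40418025] [-3.14059281e+00 -3.55883290e-05  2.77765809e-01] [-1.35962023e+00  3.00371460e-01  1.52148805e+00 -3.20162338e-05
  1.32073313e+00 -6.65817931e-02] [[ 3.94308309e-04 -9.73806260e-01 -2.27379005e-01  6.60276151e-02]
 [ 9.99999917e-01  3.61175642e-04  1.87322373e-04 -7.39040341e-05]
 [-1.00291942e-04 -2.27379060e-01  9.73806322e-01  1.86474458e-02]
 [ 0.00000000e+00  0.00000000e+00  0.00000000e+00  1.00000000e+00]]
```

View pics/w1.png

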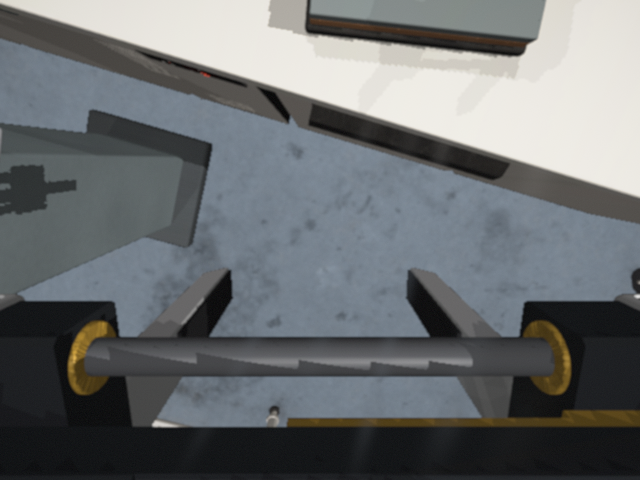

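The move was refused because every row needs all six keys. The wrist picture shows only floor, the counter edge and the whetstone's front edge at (425,45).

Request:
apply_moves([
  {"tx":0.5,"ty":-0.4,"tz":-0.6,"ax":0,"ay":0,"az":0},
  {"tx":0.9,"ty":-0.75,"tz":-0.5,"ax":0,"ay":0,"az":0},
  {"tx":0.9,"ty":-0.75,"tz":-0.4,"ax":0,"ay":0,"az":0},
  {"tx":0.9,"ty":-0.75,"tz":-0.4,"ax":0,"ay":0,"az":0},
  {"tx":0.9,"ty":-0.75,"tz":-0.4,"ax":0,"ay":0,"az":0},
  {"tx":0.9,"ty":-0.75,"tz":-0.3,"ax":0,"ay":0,"az":0},
  {"tx":0.9,"ty":-0.75,"tz":-0.2,"ax":0,"ay":0,"az":0},
  {"tx":0.9,"ty":-0.75,"tz":0,"ax":0,"ay":0,"az":0},
  {"tx":0.9,"ty":-0.75,"tz":0,"ax":0,"ay":0,"az":0},
  {"tx":0.9,"ty":-0.75,"tz":0,"ax":0,"ay":0,"az":0},
  {"tx":0.9,"ty":-0.75,"tz":0,"ax":0,"ay":0,"az":0},
  {"tx":0,"ty":0,"tz":0,"ax":0,"ay":0,"az":0},
], jaw=1)

```text
time_s: 1.7
ee_pos: [0.3606, -0.2216, 0.4886]
eef_rot: [-3.142, -0.0, 0.281]
force: [-0.3, -0.6, -0.9]
grip_width: 0.0004
grip_force: 0.0
```

Run:
```python
from h import *
o,c=snap("wrist","w2");print(o["time_s"],o["ee_pos"],o["eef_rot"],o["qpos"])
```

```text
1.7 [ 0.36057658 -0.2215756   0.48864833] [-3.14150712e+00 -9.06207830e-05  2.80545204e-01] [-6.37625660e-01 -4.63381447e-02  1.71597906e+00  1.24545448e-04
  1.47196466e+00  6.52613170e-01]
```

View pics/w2.png

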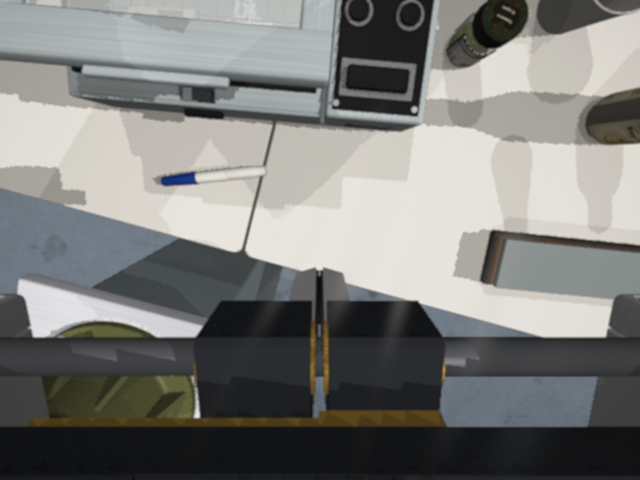

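The wrist view shows the bar key at (378,78), round keys at (358,12) and (409,15), the lid bar and the catch button at (205,110). The rocker is above the frame, so I'll go farther forward and left.

Request:
apply_moves([
  {"tx":0.8,"ty":-0.3,"tz":0,"ax":0,"ay":0,"az":0},
  {"tx":0.8,"ty":-0.3,"tz":0,"ax":0,"ay":0,"az":0},
  {"tx":0.8,"ty":-0.3,"tz":0,"ax":0,"ay":0,"az":0},
  {"tx":0.8,"ty":-0.3,"tz":0,"ax":0,"ay":0,"az":0},
  {"tx":0.8,"ty":-0.3,"tz":0,"ax":0,"ay":0,"az":0},
  {"tx":0,"ty":0,"tz":0,"ax":0,"ay":0,"az":0},
  {"tx":0,"ty":0,"tz":0,"ax":0,"ay":0,"az":0},
], jaw=1)

```text
time_s: 2.62
ee_pos: [0.4624, -0.1475, 0.4885]
eef_rot: [-3.142, 0.0, 0.277]
force: [-1.4, -0.1, 0.4]
grip_width: 0.0004
grip_force: 0.0
```

Run:
```python
from h import *
o,c=snap("wrist","w3");print(o["time_s"],o["ee_pos"],o["eef_rot"],o["qpos"],c["camera_matrix"])
```

```text
2.625 [ 0.46242348 -0.14750353  0.48853531] [-3.14153410e+00  3.96686582e-04  2.77130734e-01] [-3.84224303e-01  1.00229820e-01  1.56587576e+00 -1.98325420e-04
  1.47583609e+00  9.09460140e-01] [[351.52821536   0.         318.99482892]
 [  0.         351.52821536 241.22800009]
 [  0.           0.           1.        ]]
```

View pics/w3.png

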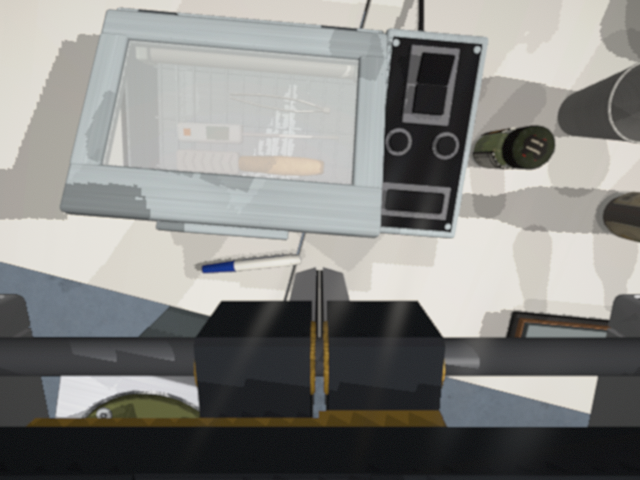

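The picture shows the whole steriliser: bar key ring at (417,202), round keys at (398,141) and (446,145), rocker ring at (432,85), lid bar front edge from (62,210) to (378,235). I'll measure these now.

Run:
```python
from h import *
import cv2
c=pickle.load(open("w3.pkl","rb"));im=c["pixels"]
g=cv2.cvtColor(im,cv2.COLOR_RGB2GRAY)
roi=np.zeros_like(g);roi[20:245,375:495]=255
m=((g<75)&(roi>0)).astype(np.uint8)*255
mc=cv2.morphologyEx(m,cv2.MORPH_CLOSE,np.ones((9,9)))
mc=cv2.morphologyEx(mc,cv2.MORPH_OPEN,np.ones((7,7)))
cs,_=cv2.findContours(mc,cv2.RETR_EXTERNAL,2)
k=[x for x in cs if cv2.contourArea(x)>3000][0]
W=np.array([ray(c,p[0],.1)[:2] for p in k])
r=cv2.minAreaRect((W*1000).astype(np.float32));print("panel mm",r,cv2.boxPoints(r).round(1).tolist())
# inner features: gray rings inside the panel
hull=cv2.drawContours(np.zeros_like(g),[cv2.convexHull(k)],-1,255,-1)
hull=cv2.erode(hull,np.ones((5,5)))
f=((g>=60)&(hull>0)).astype(np.uint8)
n,l,s,ce=cv2.connectedComponentsWithStats(f)
for i in range(1,n):
    if s[i,4]>25:
        P=np.argwhere(l==i)[:,::-1].astype(float)
        w=np.array([ray(c,p,.1)[:2]*1000 for p in P],np.float32)
        q=cv2.minAreaRect(w);print(s[i],"c",np.round(q[0],1),"sz",np.round(q[1],1),round(q[2],1))
```

```text
panel mm ((573.1163330078125, -225.568359375), (182.39198303222656, 84.5915298461914), 11.424079895019531) [[475.29998779296875, -202.1999969482422], [492.1000061035156, -285.1000061035156], [670.9000244140625, -249.0], [654.0999755859375, -166.0]]
[394  40   7   7  33] c [ 650.  -171.5] sz [5.2 5.6] 15.9
[ 402   44   58   82 1856] c [ 622.8 -215. ] sz [71.5 47.8] 11.3
[473  46   5   8  35] c [ 665.1 -245.2] sz [6.4 3.8] 21.7
[386 128  26  28 307] c [ 564.5 -202.3] sz [26.4 25.4] 15.9
[432 132  28  28 316] c [ 573.9 -249.4] sz [26.5 27.3] 15.9
[ 384  182   68   39 1093] c [ 512.1 -239.3] sz [36.3 69.6] 11.2
```

```bash
cat >> h.py <<'E'
YAW=0.198;O=np.array([.5485,-.0995])
C=np.array([[np.cos(YAW),-np.sin(YAW)],[np.sin(YAW),np.cos(YAW)]])
def tocase(p): return C.T@(np.array(p)[:2]-O)
def toworld(p): return C@np.array(p)+O
E
python3 - <<'E'
from h import *
from scipy.optimize import brentq
from station import get_obs
c=pickle.load(open("w3.pkl","rb"))
for nm,px,y in (("frontR",(378,236),-.081),("frontL",(62,211),.181)):
    f=lambda z:tocase(ray(c,px,z))[1]-y
    z=brentq(f,0,.4);p=tocase(ray(c,px,z));print(nm,p,z,"theta",np.arctan2(z-.098,.09-p[0]),"r",np.hypot(z-.098,.09-p[0]))
for n,X in (("lid",(-.084,.05)),("rock",(.070,-.128)),("bar",(-.0635,-.130))): print(n,toworld(X))
o=get_obs();print(tocase(o["ee_pos"]),o["ee_pos"][2]-.199)
E
```

```text
frontR [-0.08874912 -0.081     ] 0.1721375471874043 theta 0.3931633147351277 r 0.1935138856078592
frontL [-0.08589959  0.181     ] 0.18480282500291462 theta 0.4584175374285372 r 0.19615146309662612
lid [ 0.45630576 -0.06700044]
rock [ 0.64231106 -0.21122951]
bar [ 0.51181281 -0.23945106]
[-0.09390858 -0.03011892] 0.2896467539720205
```

The lid stands at about 0.41 rad; the measured radius of 0.195 m fits its size. I'll approach a point above the lid bar at case (-68, 50).

Request:
apply_moves([
  {"tx":0,"ty":0,"tz":0,"ax":0,"ay":0,"az":0.9},
  {"tx":0.29,"ty":-0.89,"tz":0.5,"ax":0,"ay":0,"az":0},
  {"tx":0.29,"ty":-0.89,"tz":0.8,"ax":0,"ay":0,"az":0},
  {"tx":0.29,"ty":-0.89,"tz":0.8,"ax":0,"ay":0,"az":0},
  {"tx":0,"ty":0,"tz":0.9,"ax":0,"ay":0,"az":0},
  {"tx":0,"ty":0,"tz":0,"ax":0,"ay":0,"az":0},
  {"tx":0,"ty":0,"tz":0,"ax":0,"ay":0,"az":0},
], jaw=1)

```text
time_s: 3.55
ee_pos: [0.4727, -0.0636, 0.3999]
eef_rot: [3.141, -0.001, 0.198]
force: [0.4, 0.5, 0.5]
grip_width: 0.0005
grip_force: 0.0
```

Run:
```python
from h import *
o,c=snap("wrist","w4");print(o["time_s"],o["eef_rot"],tocase(o["ee_pos"]),o["ee_pos"][2]-.199)
```

```text
3.55 [ 3.14097361e+00 -1.26967439e-03  1.98291406e-01] [-0.06730894  0.0500947 ] 0.20085942180536703
```

View pics/w4.png

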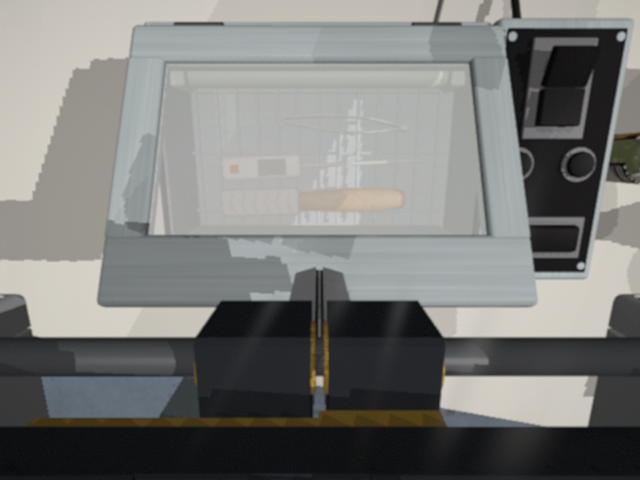

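Fingers are square to the lid, centred on its front bar (tips at about (320,270), bar from y 236 to 305). Pushing down along the arc.

Request:
apply_moves([
  {"tx":0,"ty":0,"tz":0.4,"ax":0,"ay":0,"az":0},
  {"tx":0,"ty":0,"tz":0.4,"ax":0,"ay":0,"az":0},
  {"tx":-0.13,"ty":0,"tz":0.33,"ax":0,"ay":0,"az":0},
  {"tx":-0.12,"ty":0,"tz":0.33,"ax":0,"ay":0,"az":0},
  {"tx":-0.09,"ty":0,"tz":0.3,"ax":0,"ay":0,"az":0},
  {"tx":-0.07,"ty":0,"tz":0.3,"ax":0,"ay":0,"az":0},
  {"tx":-0.06,"ty":0,"tz":0.3,"ax":0,"ay":0,"az":0},
  {"tx":-0.04,"ty":0,"tz":0.3,"ax":0,"ay":0,"az":0},
  {"tx":0,"ty":0,"tz":0,"ax":0,"ay":0,"az":0},
], jaw=1)

```text
time_s: 4.72
ee_pos: [0.4577, -0.066, 0.3183]
eef_rot: [-3.141, 0.001, 0.199]
force: [0.0, 0.0, 0.1]
grip_width: 0.0005
grip_force: 0.0
```

Request:
apply_moves([
  {"tx":-0.03,"ty":0,"tz":0.15,"ax":0,"ay":0,"az":0},
  {"tx":-0.02,"ty":0,"tz":0.15,"ax":0,"ay":0,"az":0},
  {"tx":0,"ty":0,"tz":0,"ax":0,"ay":0,"az":0},
], jaw=1)

```text
time_s: 5.1
ee_pos: [0.4565, -0.0663, 0.3102]
eef_rot: [3.141, -0.001, 0.199]
force: [1.6, -0.1, 3.0]
grip_width: 0.0005
grip_force: 1.1
```

Request:
apply_moves([
  {"tx":0,"ty":0,"tz":0.1,"ax":0,"ay":0,"az":0},
  {"tx":0,"ty":0,"tz":0,"ax":0,"ay":0,"az":0},
], jaw=1)

```text
time_s: 5.35
ee_pos: [0.4563, -0.0663, 0.307]
eef_rot: [3.141, -0.001, 0.199]
force: [1.4, -0.2, 1.9]
grip_width: 0.0004
grip_force: 1.1
```

Tip at 0.108 m; continuing in small steps.

Request:
apply_moves([
  {"tx":0,"ty":0,"tz":0.07,"ax":0,"ay":0,"az":0},
  {"tx":0,"ty":0,"tz":0,"ax":0,"ay":0,"az":0},
], jaw=1)

```text
time_s: 5.6
ee_pos: [0.4563, -0.0663, 0.305]
eef_rot: [3.141, -0.0, 0.199]
force: [0.3, 0.6, 6.0]
grip_width: 0.0005
grip_force: 3.0
```

Request:
apply_moves([
  {"tx":0,"ty":0,"tz":0.07,"ax":0,"ay":0,"az":0},
  {"tx":0,"ty":0,"tz":0,"ax":0,"ay":0,"az":0},
], jaw=1)

```text
time_s: 5.85
ee_pos: [0.4563, -0.0663, 0.3041]
eef_rot: [3.141, -0.001, 0.199]
force: [-7.7, 2.3, 23.3]
grip_width: 0.0003
grip_force: 11.8
```

Force jumped to 23 N at tip 0.105 m, so the lid is fully down. I'll back off and check that it stays latched.

Request:
apply_moves([
  {"tx":0,"ty":0,"tz":-0.4,"ax":0,"ay":0,"az":0},
  {"tx":0,"ty":0,"tz":-1,"ax":0,"ay":0,"az":0},
  {"tx":0,"ty":0,"tz":-1,"ax":0,"ay":0,"az":0},
  {"tx":0,"ty":0,"tz":-1,"ax":0,"ay":0,"az":0},
  {"tx":0,"ty":0,"tz":-0.6,"ax":0,"ay":0,"az":0},
  {"tx":0,"ty":0,"tz":0,"ax":0,"ay":0,"az":0},
  {"tx":0,"ty":0,"tz":0,"ax":0,"ay":0,"az":0},
], jaw=1)

```text
time_s: 6.72
ee_pos: [0.4561, -0.0663, 0.4216]
eef_rot: [-3.141, 0.002, 0.199]
force: [0.5, 0.9, 0.1]
grip_width: 0.0002
grip_force: 0.0
```

Run:
```python
from h import *
import cv2
o,c=snap("wrist","w5");print(o["time_s"],o["eef_rot"],tocase(o["ee_pos"]),o["ee_pos"][2]-.199,o["force"])
im=c["pixels"][:,:,::-1].copy()
# predicted lid-front edge corners (top of bar) latched (red) / unlatched (green)
for th,col in ((.006,(0,0,255)),(.03,(0,255,0))):
    x=.09-.196*np.cos(th)+.008*np.sin(th);z=.098+.196*np.sin(th)+.008*np.cos(th)
    P=[proj(c,np.r_[toworld((x,y)),z]) for y in (-.081,.181)];print(th,P)
    for p in P:
        cv2.circle(im,tuple(int(round(v)) for v in p),1,col,-1)
cv2.imwrite("pics/w5.png",im)
```

```text
6.725 [-3.14099550e+00  1.52483522e-03  1.99228383e-01] [-0.08405901  0.05072859] 0.2226176418243518 [0.49894416 0.86112746 0.0886084 ]
0.006 [array([469.60954859, 261.88753653]), array([170.54235394, 261.38024872])]
0.03 [array([471.91065704, 263.13790728]), array([168.2702473 , 262.62275137])]
```

View pics/w5.png

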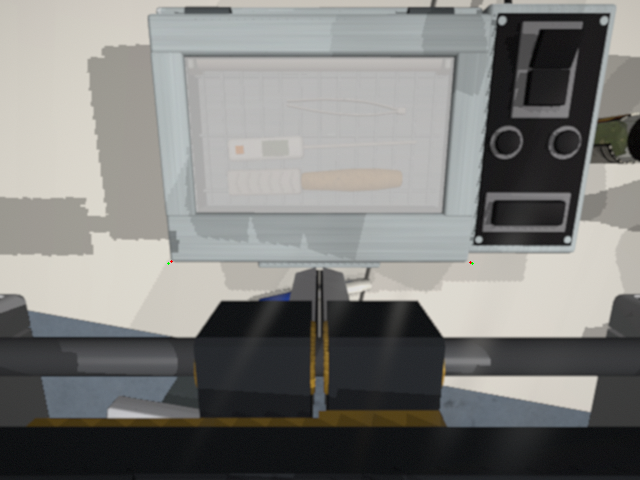

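Dots at (171,261) and (470,262) lie near the lid's front corners. I'll measure the front-edge width numerically.

Run:
```python
from h import *
import cv2
c=pickle.load(open("w5.pkl","rb"));g=cv2.cvtColor(c["pixels"],cv2.COLOR_RGB2GRAY)
for r in (252,255,258): print(r,g[r,162:182],g[r,460:482])
for col in (200,230,420,450): print(col,g[254:270,col])
print([proj(c,np.r_[toworld((x,y)),.1]) for x,y in ((-.1,-.18),(.1,-.18))])
```

```text
252 [216 216 217 217 217 218 213 191 154 133 139 145 146 147 147 150 162 172
 176 176] [177 176 178 177 177 177 177 176 165 153 150 149 149 149 150 150 150 151
 152 150 150 151]
255 [217 217 218 216 217 216 215 200 169 150 158 171 172 172 171 172 172 171
 173 171] [172 173 172 172 173 173 174 180 186 192 194 194 193 193 195 194 194 194
 194 194 193 193]
258 [216 217 217 217 217 216 213 202 175 151 153 166 173 173 173 172 173 173
 172 172] [175 176 175 175 176 175 176 183 189 192 193 193 194 193 193 193 193 193
 193 193 193 193]
200 [175 174 175 177 175 162 150 154 176 199 203 204 204 204 203 203]
230 [177 176 175 176 175 164 147 143 158 175 178 180 179 179 179 179]
420 [173 172 173 173 172 166 151 139 150 172 179 179 179 179 178 179]
450 [173 172 172 174 174 165 149 140 154 173 181 182 184 191 193 194]
[array([577.91561954, 253.37237579]), array([ 6.22596995e+02, -1.26146021e-01])]
```

Measured width is 298 px against 299 predicted latched and 304 unlatched, so the lid is latched. Next, the rocker's rear end at case (70, -128).

Request:
apply_moves([
  {"tx":0.43,"ty":0.5,"tz":0,"ax":0,"ay":0,"az":0},
  {"tx":0.85,"ty":0.99,"tz":0,"ax":0,"ay":0,"az":0},
  {"tx":0.85,"ty":0.99,"tz":0,"ax":0,"ay":0,"az":0},
  {"tx":0.85,"ty":0.99,"tz":0,"ax":0,"ay":0,"az":0},
  {"tx":0.85,"ty":0.99,"tz":0,"ax":0,"ay":0,"az":0},
  {"tx":0.85,"ty":0.99,"tz":0,"ax":0,"ay":0,"az":0},
  {"tx":0.45,"ty":0.5,"tz":0.5,"ax":0,"ay":0,"az":0},
  {"tx":0,"ty":0,"tz":0.8,"ax":0,"ay":0,"az":0},
  {"tx":0,"ty":0,"tz":0.8,"ax":0,"ay":0,"az":0},
  {"tx":0,"ty":0,"tz":0,"ax":0,"ay":0,"az":0},
  {"tx":0,"ty":0,"tz":0,"ax":0,"ay":0,"az":0},
], jaw=1)

```text
time_s: 8.15
ee_pos: [0.6425, -0.2108, 0.3603]
eef_rot: [3.141, -0.0, 0.199]
force: [-0.5, 0.1, 0.9]
grip_width: 0.0005
grip_force: 0.0
```

Run:
```python
from h import *
import cv2
o,c=snap("wrist","w6");print(o["time_s"],o["eef_rot"],tocase(o["ee_pos"]),o["ee_pos"][2]-.199,o["force"])
```

```text
8.15 [ 3.14131157e+00 -4.61164512e-04  1.99252198e-01] [ 0.07027662 -0.12765729] 0.1613306236248782 [-0.51486512  0.09079785  0.87081485]
```

View pics/w6.png

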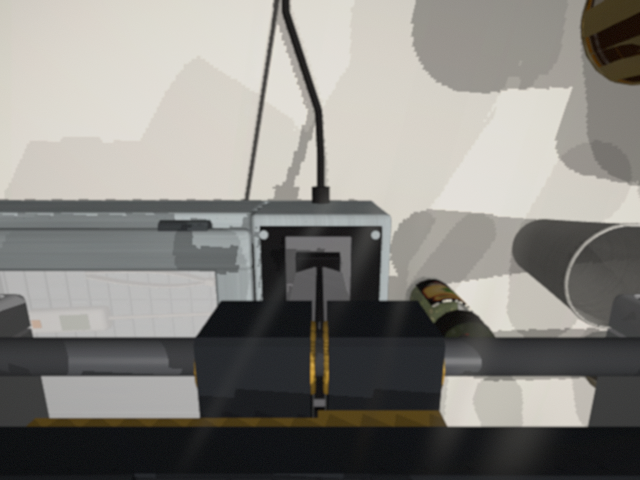

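Fingertips at (320,268) are centred on the rocker's rear end, with the dark edge at (318,258). Lowering to push it.

Request:
apply_moves([
  {"tx":0,"ty":0,"tz":0.7,"ax":0,"ay":0,"az":0},
  {"tx":0,"ty":0,"tz":0.6,"ax":0,"ay":0,"az":0},
  {"tx":0,"ty":0,"tz":0.15,"ax":0,"ay":0,"az":0},
  {"tx":0,"ty":0,"tz":0.12,"ax":0,"ay":0,"az":0},
  {"tx":0,"ty":0,"tz":0,"ax":0,"ay":0,"az":0},
], jaw=1)

```text
time_s: 8.82
ee_pos: [0.6426, -0.2107, 0.3134]
eef_rot: [3.141, -0.001, 0.199]
force: [0.8, -0.2, 2.0]
grip_width: 0.0006
grip_force: 0.8
```

Request:
apply_moves([
  {"tx":0,"ty":0,"tz":0.1,"ax":0,"ay":0,"az":0},
  {"tx":0,"ty":0,"tz":0.07,"ax":0,"ay":0,"az":0},
  {"tx":0,"ty":0,"tz":0,"ax":0,"ay":0,"az":0},
], jaw=1)

```text
time_s: 9.2
ee_pos: [0.6423, -0.2109, 0.3085]
eef_rot: [3.141, -0.0, 0.199]
force: [-3.3, 1.4, 10.2]
grip_width: 0.0004
grip_force: 5.1
```

Request:
apply_moves([
  {"tx":0,"ty":0,"tz":0.03,"ax":0,"ay":0,"az":0},
  {"tx":0,"ty":0,"tz":0,"ax":0,"ay":0,"az":0},
], jaw=1)

```text
time_s: 9.45
ee_pos: [0.6423, -0.2108, 0.3083]
eef_rot: [3.141, -0.001, 0.199]
force: [-6.0, 2.6, 15.0]
grip_width: -0.0002
grip_force: 7.7
```

Hard stop at tip 0.109 m: the rocker is over. Raising and moving above the bar key, with a look at the rocker from there.

Request:
apply_moves([
  {"tx":0,"ty":0,"tz":-0.5,"ax":0,"ay":0,"az":0},
  {"tx":0,"ty":0,"tz":-1,"ax":0,"ay":0,"az":0},
  {"tx":0,"ty":0,"tz":-1,"ax":0,"ay":0,"az":0},
  {"tx":-0.46,"ty":0,"tz":0,"ax":0,"ay":0,"az":0},
  {"tx":-0.9,"ty":0,"tz":0,"ax":0,"ay":0,"az":0},
  {"tx":-0.9,"ty":0.07,"tz":0,"ax":0,"ay":0,"az":0},
  {"tx":-0.9,"ty":0,"tz":0,"ax":0,"ay":0,"az":0},
  {"tx":-0.9,"ty":0,"tz":0,"ax":0,"ay":0,"az":0},
  {"tx":-0.4,"ty":0,"tz":0,"ax":0,"ay":0,"az":0},
  {"tx":0,"ty":0,"tz":0,"ax":0,"ay":0,"az":0},
  {"tx":0,"ty":0,"tz":0,"ax":0,"ay":0,"az":0},
], jaw=1)

```text
time_s: 10.82
ee_pos: [0.5123, -0.2392, 0.3816]
eef_rot: [-3.142, -0.0, 0.2]
force: [-0.3, -0.3, -1.4]
grip_width: 0.0011
grip_force: 0.0
```

Run:
```python
from h import *
import cv2
o,c=snap("wrist","w7");print(o["time_s"],o["eef_rot"],tocase(o["ee_pos"]),o["ee_pos"][2]-.199,o["force"])
# side view crop beside it to check the lid as well
s=snap("side","s7")[1]["pixels"][185:285,280:370,::-1]
out=np.zeros((480,800,3),np.uint8);out[:,:500]=c["pixels"][:,140:640,::-1];out[:333,500:]=cv2.resize(s,(300,333),interpolation=2)
cv2.imwrite("pics/c7.png",out)
```

```text
10.825 [-3.14156670e+00 -1.27516337e-04  1.99552557e-01] [-0.06299052 -0.12985289] 0.18255150388902225 [-0.29230497 -0.27020575 -1.3665569 ]
```

View pics/c7.png

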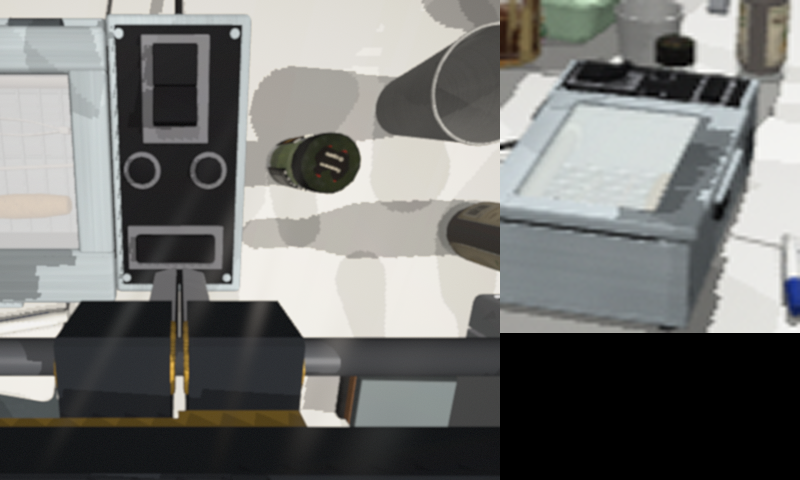

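The rocker, at (175,85), now looks straight and tipped over. In the side view the lid is flat shut. I'll check the bar key's position again from here.

Run:
```python
from h import *
import cv2
c=pickle.load(open("w7.pkl","rb"));g=cv2.cvtColor(c["pixels"],cv2.COLOR_RGB2GRAY)
f=np.zeros_like(g);f[215:272,262:370]=(g[215:272,262:370]>=60)
n,l,s,ce=cv2.connectedComponentsWithStats(f)
for i in range(1,n):
    if s[i,4]>150:
        for z in (.1,.105): 
            w=np.array([tocase(ray(c,p,z))*1000 for p in np.argwhere(l==i)[:,::-1]],np.float32)
            print(s[i],z,w.min(0),w.max(0),(w.min(0)+w.max(0))/2)
```

```text
[ 267  223  103   49 2448] 0.1 [ -82.30481 -168.41656] [-44.0423  -89.92207] [ -63.173553 -129.16931 ]
[ 267  223  103   49 2448] 0.105 [ -80.6819  -167.67897] [-43.147057 -90.67726 ] [ -61.91448 -129.17812]
```

The centre agrees at case (-63,-129.5). Pressing.

Request:
apply_moves([
  {"tx":0,"ty":0,"tz":0.8,"ax":0,"ay":0,"az":0},
  {"tx":0,"ty":0,"tz":0.8,"ax":0,"ay":0,"az":0},
  {"tx":0,"ty":0,"tz":0.6,"ax":0,"ay":0,"az":0},
  {"tx":0,"ty":0,"tz":0.2,"ax":0,"ay":0,"az":0},
  {"tx":0,"ty":0,"tz":0.1,"ax":0,"ay":0,"az":0},
  {"tx":0,"ty":0,"tz":0,"ax":0,"ay":0,"az":0},
], jaw=1)

```text
time_s: 11.68
ee_pos: [0.5118, -0.2394, 0.3071]
eef_rot: [3.141, -0.001, 0.199]
force: [-1.2, 1.2, 1.4]
grip_width: 0.0004
grip_force: 0.7
```

Request:
apply_moves([
  {"tx":0,"ty":0,"tz":0.07,"ax":0,"ay":0,"az":0},
  {"tx":0,"ty":0,"tz":0.04,"ax":0,"ay":0,"az":0},
  {"tx":0,"ty":0,"tz":0,"ax":0,"ay":0,"az":0},
], jaw=1)

```text
time_s: 12.05
ee_pos: [0.5118, -0.2394, 0.3036]
eef_rot: [3.141, -0.001, 0.199]
force: [2.1, -0.1, 3.3]
grip_width: 0.0008
grip_force: 1.6
```

Tip at 0.1046 m; pressing on to the stop.

Request:
apply_moves([
  {"tx":0,"ty":0,"tz":0.05,"ax":0,"ay":0,"az":0},
  {"tx":0,"ty":0,"tz":0.03,"ax":0,"ay":0,"az":0},
  {"tx":0,"ty":0,"tz":0,"ax":0,"ay":0,"az":0},
], jaw=1)

```text
time_s: 12.42
ee_pos: [0.5118, -0.2394, 0.3023]
eef_rot: [3.141, -0.001, 0.199]
force: [-2.9, 2.3, 14.8]
grip_width: 0.0006
grip_force: 7.9
```

The key is fully in (14.8 N at the stop). Retracting.

Request:
apply_moves([
  {"tx":0,"ty":0,"tz":0.02,"ax":0,"ay":0,"az":0},
  {"tx":0,"ty":0,"tz":0,"ax":0,"ay":0,"az":0},
  {"tx":0,"ty":0,"tz":-0.5,"ax":0,"ay":0,"az":0},
  {"tx":0,"ty":0,"tz":-1,"ax":0,"ay":0,"az":0},
  {"tx":0,"ty":0,"tz":-1,"ax":0,"ay":0,"az":0},
  {"tx":0,"ty":0,"tz":-1,"ax":0,"ay":0,"az":0},
  {"tx":0,"ty":0,"tz":0,"ax":0,"ay":0,"az":0},
  {"tx":0,"ty":0,"tz":0,"ax":0,"ay":0,"az":0},
], jaw=1)

```text
time_s: 13.42
ee_pos: [0.5115, -0.2393, 0.4042]
eef_rot: [-3.141, 0.001, 0.199]
force: [-1.0, 0.4, 0.2]
grip_width: 0.0004
grip_force: 0.0
```

Run:
```python
from h import *
from station import hand_in
o,c=snap("side","s8");a=pickle.load(open("s7.pkl","rb"))["pixels"].astype(int)
d=np.abs(c["pixels"].astype(int)-a).max(2)[185:285,270:370]
print(o["time_s"],o["force"],"changed px round steriliser",(d>40).sum())
print(hand_in())
```

```text
13.425 [-1.04316312  0.35199326  0.15974641] changed px round steriliser 93
the job is handed in; nothing more can be done
None
```

I handed the job in at 13.4 s: the lid is shut and by my image measurement latched, the rocker is tipped over, and the bar key was pressed to its stop, in that order; I haven't seen the judge's verdict.

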